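Weigh a ceramic test tile with the sample lifter

ROBOT

A 6-joint arm with a two-finger parallel gripper is mounted at the origin on the work surface. World frame = base frame: x ahead of the robot, y to its left, z up, the work surface at z = 0. Lengths are in m, angles in rad, forces in N, time in s.
With the tool pointing down it reaches from about 0.25 to 0.775 m from the base axis. Payload 8.9 kg.
Tool frame: the origin (TCP) lies between the finger pads; the fingertips stand 11 mm ahead of it and the grasp point (between the pads) lies 8 mm behind it; y points along the fingers, z is the direction in which the jaws open and shut, and the axes are right-handed (so a half turn about y gives the same grasp; the last joint's range is limited). The gripper opens to 85 mm and grips with 20 to 120 N. Pads are 22 mm wide; open, the fingers measure 114 mm over their backs; the gripper's body (76 mm by 85 mm) begins 54 mm behind the grasp point. The pads swing forward as they close: fully open they stand 13 mm farther back than shut.
Start: joints at [1.159, 0.291, -0.153, 1.127, 0, 1.431], TCP at [0.141, 0.506, 0.242] pointing down, gripper open.
Joint ranges: [-2.52, 2.52], [-0.91, 1.74], [-1.3, 1.37], [-1.96, 2.02], [-1.52, 1.47], [-3.14, 3.14]. Speed limits (rad/s): [2.22, 2.22, 2.79, 3.14, 3.14, 3.14].

INTERFACE

Orientations are given as [roll, pitch, yaw] about the fixed x, y, z axes, in that order (R = Rz(yaw) Ry(pitch) Rx(roll)).
In Python, from station import get_state, capture, hand_in, trace, tip_of gives the robot as it stands.
- The arm moves only by the shell command python3 -m creep 'ROWS' [FORCE]. ROWS is JSON, a list of rows, each a list of 3 entries, a list of its own where there are three numbers: the gripper command: -1 is fully open, 1 is shut, values between are in proportion, then the shift along the tool's x, y, z in mm, then the turn about the tool's y in degrees. A call has exactly 5 rows; each row is the pose to reach, as a shift and turn from the pose commanded when the call began, along the tool's axes at that moment; what a row does not reach only later rows make up. A row lasts 1/8 s, in which the tool goes at most 62.5 mm and 10.7 degrees, less where a joint would pass 70% of its speed; a pose out of reach is approached as far as the arm can. A call with a gripper value outside its range is refused whole. The fingers move at their own pace and stop on an object; FORCE is the grip in N (left out, the last holds). Time passes only in rows, so rows that repeat a pose let the fingers close, or fill a call up. It gives the time, the measured TCP pose, the force and the opening at its end, in the units of the state.
- get_state(): the state, without advancing time (a new reading comes with each control period).
- capture(name): name is "side" or "top" or "wrist"; returns a dict with "frame" (420x560x3 uint8, red, green, blue), "camera_matrix" (3x3 intrinsics, pixels), "eye" and "attitude" of the camera in the world. Camera axes: x right, y down, z forward; pixel columns grow to the right and rows downward; lengths in m; the calibration is good to about 2 mm. The wrist camera is an equidistant fisheye: a pixel r from the principal point sees the ray r / f radians off the axis. A picture is of the moment at which its call begins. There is no depth.
- hand_in(): hands the job in, once; it reports no verdict.
Trained networks look in the newest picture that a camera, given by its name, has taken for a name from the list of things; names that differ only in an ending like _2 or _b are one class to them, and where a whole thing is asked for, a point or a joint stands for the part that bears it (a point fixed in the world has none). Each returns a list of dicts, best first, with "confidence" (0 to 1); they miss things now and then, are a little off and sometimes report something else, mostly with a low value. They report only what shows in the picture. A call takes as long as a camera call. They do not tell look-alikes from the thing itself.
- trace(camera, name): "region" (420x560 bool, what is visible of it) and "at" ([row, column] in pixels, amid what is visible of it).
- tip_of(camera, name): "at" ([row, column] in pixels: a listed point, or the origin of a listed thing).
The state is a dict: "clock": time; "joints": joint angles; "joint_vel": joint speeds; "tau": joint torques, N m; "tool_pos": TCP position; "tool_rot": TCP orientation; "contact_force": force on the tool from outside, world axes, zero at the start; "wrist_torque": the same for the moment, N m; "gripper_width": finger opening in m.
Only numpy, scipy, OpenCV 4.12 (cv2) and the standard library are available. Lean on these libraries where they do the work, as an engineer would, in place of code of your own. Each camera call takes 0.05 s, during which the arm holds its last target. There are 200 camera calls.

TASK

Pick up the flat sample lifter by its handle, slide its blade under the square ceramic tile in the rack, lift the tile clear and carry it level to the balance, without the gripper touching the tile. Lower it gently onto the two ribs of the balance pan, centred and square to the pan, draw the blade out, then lay the lifter back on its grey mat, lengthwise as it was. Leave the round disc and everything else where it is.

Things in the scene. Friction and masses are not known exactly. Their poses are not given: they have to be found in the camera images.
- lifter: Loose flat spatula, lying blade-flat on the mat. Origin: centre of the blade's underside; +x: the way the blade points. Steel blade 100 long x 46 wide x 3 mm thick. Behind it (x -54 to -50) a riser 30 mm wide goes up to a level black handle: x -164 to -54, 22 wide (y), 24 high, centre 56 mm above the blade's underside. About 170 g, balance point about x = -25.
- lifter_grip (a point): Point in the middle of the handle's section where it is best gripped, fingers closing along the lifter's y: 80 mm behind the lifter's origin and 56 mm above the blade's underside.
- mat: Fixed thin grey mat, 300 (x) x 120 (y) x 4 mm thick, origin under its centre; the lifter lies along its x, with the lifter's origin about 50 mm to +x of the mat's centre and its blade pointing to +x.
- rack: Fixed grey steel rack, base 130 (x) x 230 (y) x 6 mm, origin under its centre, open side to -x. Two bays centred at y = -55 and +55, one for the tile, one for the disc. Each has two ribs along x, 110 long, 8 wide, 66 mm clear between them, tops 22 mm above the bench; 6 mm high stops on the ribs at their +x end (x 55 to 61).
- tile: Loose square white ceramic tile, 90 x 90 x 8 mm, about 150 g, origin at the centre of its underside. Starts on the ribs of one rack bay (underside 22 mm above the bench).
- disc: Loose round white ceramic disc, 90 mm diameter, 8 mm thick, in the other rack bay. Not to be disturbed.
- balance: Fixed cream laboratory balance, origin on the bench under the pan's centre, keypad side to -x. Housing x and y -90 to +90, 62 mm high; keypad part x -152 to -90, 42 high. Square steel pan 140 x 140 mm, top 70 mm above the bench, with two darker ribs along x (110 long, 8 wide, centred at y = -37 and +37, 66 mm clear between), tops 86 mm above the bench.
- carrier (a point): Point midway between the balance pan's two ribs, at the height of the rib tops (86 mm above the bench), over the pan's centre; axes as the balance's. The tile's underside centre belongs here.
- jar: Bystander: closed jar, 54 mm diameter, 80 mm high, origin at the centre of its base.
- beaker: Bystander: glass beaker, 64 mm diameter, 85 mm high, origin at the centre of its base.
- weight: Bystander: steel calibration weight with a knob, 40 mm diameter, 70 mm high, origin at the centre of its base.
There are look-alikes about, which are no part of the job. What is shaped like the lifter but purple or red is not meant.

How it is judged:
On the way, in this order (a step that is already met when the one before it is completed fails the run):
1. the tile is lifted clear of the rack on the lifter's blade (z of tile in the frame of rack above 0.035 m and contact force between tile and lifter above 0.4 N and contact force between tile and rack below 0.05 N and z of tile in the frame of lifter between 0 and 0.008 m), for 0.2 s.
2. the tile lies level on the two pan ribs, centred and square, and the lifter no longer touches it (horizontal distance between tile and carrier below 0.015 m and z of tile in the frame of carrier between -0.003 and 0.003 m and angle between tile's own z axis and vertical below 0.06 rad and (angle between the x axis of tile and the x axis of balance, either way round below 0.2 rad or angle between the y axis of tile and the x axis of balance, either way round below 0.2 rad) and contact force between tile and lifter below 0.05 N and linear speed of tile below 0.02 m/s), for 0.2 s.
At the end, for the whole second after the job is handed in: Tile at rest on the pan ribs: centre within 15 mm, underside within 3 mm of rib tops, level to 0.06 rad, square to 0.2, clear of the lifter. Lifter flat on the mat: origin 0-100 mm to +x of its centre, 35 mm of its centre line, along it to 0.25 rad. Disc within 15 mm of its start (all of step 2 and contact force between tile and balance above 0.3 N and y of lifter in the frame of mat between -0.035 and 0.035 m and x of lifter in the frame of mat between 0 and 0.1 m and z of lifter in the frame of mat between 0.001 and 0.008 m and angle between lifter's own z axis and vertical below 0.06 rad and angle between the x axis of lifter and the x axis of mat, either way round below 0.25 rad and linear speed of lifter below 0.02 m/s and distance of disc from where it was at the start of the episode below 0.015 m); the robot touches nothing.
It fails at once if the gripper touches the tile (contact force between the fingers and tile above 0.5 N).
It fails at once if the tile is not carried level (tilts more than 0.35 rad) (angle between tile's own z axis and vertical above 0.35 rad).
It fails at once if the tile hits the balance hard (over 25 N) (contact force between tile and balance above 25 N).
It fails at once if the disc or a bystander is displaced by more than 25 mm (distance of any of disc, jar, beaker, weight from where it was at the start of the episode above 0.025 m).
It also fails if it takes over 61 s, if anything falls off the work surface, if the arm or the gripper's body presses on something with over 40 N, if the wrist force passes 120 N, or if a joint passes its speed limit or range.

## Working session

There is one attempt and no reset: what is moved stays moved. The work goes in short steps, Python scripts to look and compute and a shell command to move; the robot and the scene stay as the last step left them, time stands still between calls to the robot, and variables do not carry over. Pictures are saved under pics/ and viewed, about 8 in all and at most 12, crops included, and the job is handed in when it is done.

```bash
ls; mkdir -p pics; python3 - <<'E'
from station import *
import cv2,numpy as np
s=get_state();print(s)
for c in("top","side"):
    d=capture(c);cv2.imwrite(f"pics/{c}0.png",d["frame"][:,:,::-1]);print(c,d["camera_matrix"],d["eye"],d["attitude"])
    for n in("lifter","lifter_grip","mat","rack","tile","disc","balance","carrier"):
        print(n,[(np.round(r["at"],1).tolist(),round(r["confidence"],2)) for r in tip_of(c,n)])
E
```

```text
pics
{'clock': 0.0, 'joints': array([ 1.15869706e+00,  2.91287781e-01, -1.54128178e-01,  1.12670065e+00,
       -2.79348993e-05,  1.43150673e+00]), 'joint_vel': array([-1.41205677e-03,  5.77009419e-05,  7.21444956e-04, -2.49051631e-04,
       -2.58629187e-04, -3.31101253e-04]), 'tau': array([-9.61959267e-04, -5.37142575e+01,  3.31366932e+01,  1.58547802e-02,
       -2.95952395e-04,  1.19709060e-05]), 'tool_pos': array([0.14128167, 0.50518868, 0.24172771]), 'tool_rot': array([-1.57210770e+00,  1.55643377e-04, -2.72809757e-01]), 'contact_force': array([-0.12166747,  1.03034819, -0.66485236]), 'wrist_torque': array([-0.00717841, -0.01903305,  0.02000054]), 'gripper_width': 0.0857273730328472}
top [[393.52596141   0.         277.9785009 ]
 [  0.         393.52596141 208.55117154]
 [  0.           0.           1.        ]] [0.44700009 0.00539572 1.14709665] [-3.08549722  0.00827853 -1.5686563 ]
lifter [([104.6, 174.7], 0.89), ([309.2, 381.8], 0.72), ([284.8, 190.9], 0.65), ([175.1, 285.3], 0.56)]
lifter_grip [([200.2, 291.7], 0.88), ([113.2, 191.9], 0.76), ([319.5, 188.3], 0.71), ([333.0,
[... 163 characters left out ...]
1)]
carrier [([188.6, 185.0], 0.77)]
side [[457.76927644   0.         269.00642755]
 [  0.         457.76927644 219.02638473]
 [  0.           0.           1.        ]] [ 0.09736337 -0.8083317   1.05713145] [-2.37726758e+00 -1.89252530e-03 -4.97947033e-01]
lifter [([365.5, 208.3], 0.89), ([215.4, 160.5], 0.76), ([235.1, 288.2], 0.66), ([156.8, 296.0], 0.57)]
lifter_grip [([152.4, 296.1], 0.73), ([212.6, 132.5], 0.69), ([230.7, 264.2], 0.67)]
mat [([238.7, 275.9], 0.89)]
rack [([290.9, 329.5], 0.8)]
tile [([300.4, 350.7], 0.75)]
disc [([277.5, 320.8], 0.64)]
balance [([186.4, 235.1], 0.74), ([292.8, 336.0], 0.7), ([236.5, 275.5], 0.48), ([275.0, 320.2], 0.25)]
carrier [([169.6, 237.2], 0.59)]
```

View pics/top0.png

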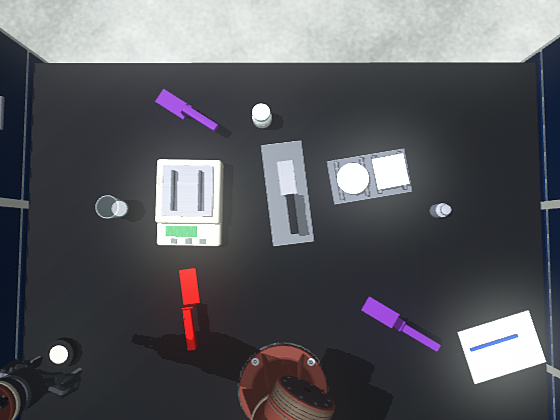

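View pics/side0.png

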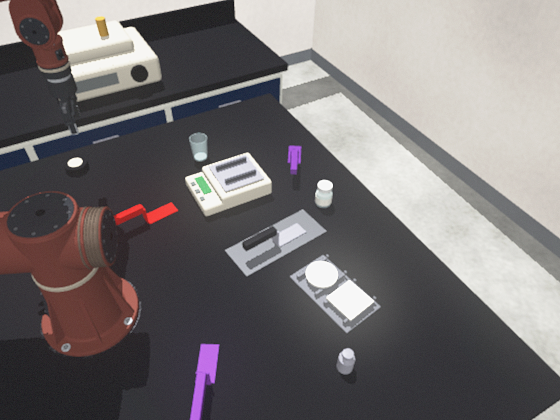

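Going by the description, candidates for the lifter in the top view are: purple at (row 104, col 185), red at (308, 190), purple at (322, 400), and steel with black handle on the grey mat at (190, 288). The last one fits, and the tile is the square at (172, 391) in the rack's right bay. I'll confirm this in a crop and measure.

```bash
cat >h.py <<'E'
import numpy as np,cv2
from scipy.spatial.transform import Rotation as R
def cam(d): return d["camera_matrix"],np.array(d["eye"]),R.from_euler("xyz",d["attitude"]).as_matrix()
def ray(c,p,fish=False):   # p=[row,col]
    K,e,A=c; u=np.array([(p[1]-K[0,2])/K[0,0],(p[0]-K[1,2])/K[1,1]])
    if fish:
        r=np.linalg.norm(u)+1e-12; v=np.r_[u/r*np.sin(r),np.cos(r)]
    else: v=np.r_[u,1]
    v=A@v; return e,v/np.linalg.norm(v)
def plane(c,p,z,fish=False):
    e,v=ray(c,p,fish); return (e+v*(z-e[2])/v[2])
def tri(rays):
    M=np.zeros((3,3));b=np.zeros(3)
    for e,v in rays:
        P=np.eye(3)-np.outer(v,v);M+=P;b+=P@e
    return np.linalg.solve(M,b)
def rect(c,mask,z,fish=False):
    m=mask.astype(np.uint8); n,l,s,_=cv2.connectedComponentsWithStats(m); m=(l==1+np.argmax(s[1:,4])).astype(np.uint8)
    k=max(cv2.findContours(m,0,cv2.CHAIN_APPROX_NONE)[0],key=len)[:,0]
    w=np.array([plane(c,(r,q),z,fish)[:2] for q,r in k]).astype(np.float32)
    (x,y),(a,b),t=cv2.minAreaRect(w); return np.round([x,y,a,b],4).tolist(),round(t,1)
E
python3 - <<'E'
from station import *
from h import *
C={};F={}
T={}
for c in("top","side"):
    d=capture(c);C[c]=cam(d);F[c]=d["frame"]
    for n in("lifter","lifter_grip","mat","rack","tile","disc","balance","carrier"): T[c,n]=tip_of(c,n)
near={"lifter":((175,285),(235,288)),"lifter_grip":((200,292),(231,264))}
for n in("lifter","lifter_grip","mat","rack","tile","disc","balance","carrier"):
    ps=[]
    for i,c in enumerate(("top","side")):
        L=T[c,n]
        if not L: continue
        r=min(L,key=lambda r:np.hypot(*(np.array(r["at"])-near[n][i]))) if n in near else L[0]
        ps.append(ray(C[c],r["at"]))
    if len(ps)==2: print(n,np.round(tri(ps),4))
for n,z in(("mat",.004),("rack",.006),("tile",.03),("disc",.03),("balance",.062)):
    for c in("top","side"):
        t=trace(c,n)
        if t: print(n,c,np.round(t[0]["at"]),round(t[0]["confidence"],2),rect(C[c],t[0]["region"],z))
f=F["top"][130:255,150:420,::-1];cv2.imwrite("pics/crop.png",cv2.resize(f,None,fx=2.9,fy=2.9,interpolation=cv2.INTER_CUBIC))
E
```

```text
lifter [ 0.6051 -0.0119 -0.0036]
lifter_grip [ 0.5226 -0.0151  0.0581]
mat [ 0.5655 -0.0057 -0.0013]
rack [ 0.6056 -0.2434  0.0094]
tile [ 0.622  -0.3076  0.0106]
disc [ 0.594  -0.1997  0.0204]
balance [ 0.5672  0.2742 -0.0199]
carrier [ 0.732   0.1466 -0.3941]
mat top [196. 282.] 0.74 ([0.5581, -0.0081, 0.2999, 0.123], 7.2)
mat side [245. 272.] 0.73 ([0.5583, -0.0142, 0.2994, 0.1199], 7.0)
rack top [186. 367.] 0.91 ([0.6071, -0.2478, 0.1303, 0.2333], 9.6)
rack side [294. 332.] 0.63 ([0.6103, -0.2522, 0.1405, 0.2321], 8.6)
tile top [169. 390.] 0.95 ([0.6176, -0.303, 0.0904, 0.0933], 11.4)
tile side [303. 354.] 0.65 ([0.6156, -0.3083, 0.0926, 0.092], 12.1)
disc top [178. 352.] 0.89 ([0.5974, -0.1961, 0.0854, 0.0862], 89.6)
disc side [276. 320.] 0.73 ([0.5981, -0.2038, 0.0898, 0.0828], 61.5)
balance top [202. 189.] 0.65 ([0.5264, 0.2631, 0.1842, 0.2396], 89.0)
balance side [182. 229.] 0.93 ([0.5184, 0.2357, 0.2321, 0.2569], 89.8)
```

View pics/crop.png

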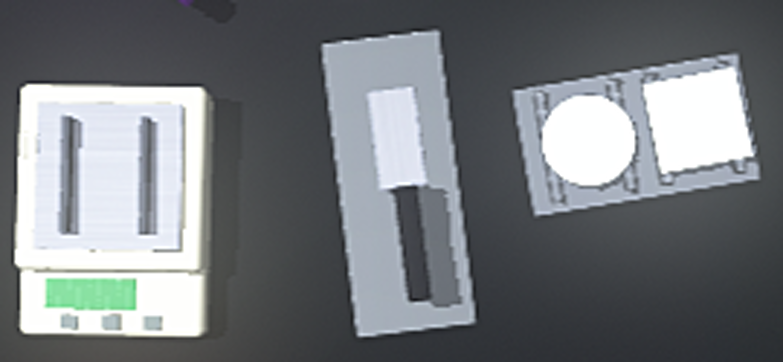

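The crop confirms the steel blade with black handle on the mat at about (row 150, col 410), the tile as the square at (115, 697), and the disc as the neighbour at (140, 588). Next I move over the balance and then the lifter, taking wrist views.

```bash
cat >>h.py <<'E'
def go(x,y,z,yaw):  # shift mm along tool axes, turn deg
    from station import get_state
    s=get_state();A=R.from_euler("xyz",s["tool_rot"]).as_matrix()
    d=A.T@(np.array([x,y,z])-s["tool_pos"])*1000
    print("clock",round(s["clock"],2),"pos",np.round(s["tool_pos"],4),"rot deg",np.round(np.degrees(s["tool_rot"]),2),"-> shift",np.round(d,1),"turn",round(np.degrees(s["tool_rot"][2])-yaw,2))
E
python3 -m creep '[[-1,[383,0,-147],-23],[-1,[383,0,-147],-23],[-1,[383,0,-147],-23],[-1,[383,0,-147],-23],[-1,[383,0,-147],-23]]' 120
python3 -c "from h import go;go(.47,.26,.242,7.4)"
```

```text
clock: 2.92
tool_pos: [0.3825, 0.3265, 0.2425]
tool_rot: [-1.57, -0.001, 0.129]
contact_force: [0.4, 1.6, -0.4]
gripper_width: 0.0851
clock 2.92 pos [0.3825 0.3265 0.2425] rot deg [-8.998e+01 -3.000e-02  7.380e+00] -> shift [ 78.3   0.5 -77.2] turn -0.02
```

```bash

python3 -m creep '[[-1,[78,0,-77],0],[-1,[78,0,-77],0],[-1,[78,0,-77],0],[-1,[78,0,-77],0],[-1,[78,0,-77],0]]'
python3 - <<'E'
from station import *
from h import *
d=capture("wrist");c=cam(d);print(c)
cv2.imwrite("pics/w1.png",d["frame"][:,:,::-1])
np.savez("w1.npz",f=d["frame"],K=c[0],e=c[1],A=c[2])
for n in("carrier","balance"):
    for t in tip_of("wrist",n): print(n,t,plane(c,t["at"],.086 if n=="carrier" else 0,True))
go(.525,-.014,.2,7.4)
E
```

```text
clock: 3.55
tool_pos: [0.4673, 0.2622, 0.2424]
tool_rot: [-1.571, 0.0, 0.13]
contact_force: [0.6, 1.0, -1.1]
gripper_width: 0.0852
(array([[325.1922621 ,   0.        , 278.92247793],
       [  0.        , 325.1922621 , 205.44734488],
       [  0.        ,   0.        ,   1.        ]]), array([0.38587071, 0.25093783, 0.3734956 ]), array([[-0.13044144,  0.94045044,  0.31390763],
       [ 0.99145467,  0.12425304,  0.03973447],
       [-0.00163568,  0.31640821, -0.94862172]]))
carrier {'at': [275.5, 271.4], 'confidence': 0.82} [0.55679652 0.26520163 0.086     ]
balance {'at': [239.8, 268.3], 'confidence': 0.66} [0.55646929 0.25926299 0.        ]
clock 3.7 pos [0.4676 0.2622 0.2425] rot deg [-9.00e+01 -1.00e-02  7.45e+00] -> shift [  21.1   42.5 -281.3] turn 0.05
```

View pics/w1.png

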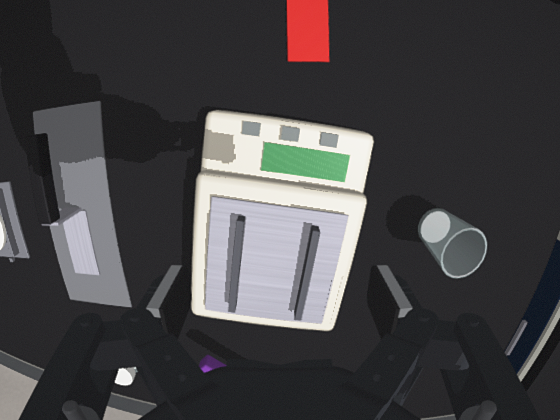

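```bash

python3 -m creep '[[-1,[21,42,-281],0],[-1,[21,42,-281],0],[-1,[21,42,-281],0],[-1,[21,42,-281],0],[-1,[21,42,-281],0]]'
python3 - <<'E'
from station import *
from h import *
z=np.load("w1.npz");c=(z["K"],z["e"],z["A"]);f=z["f"].astype(int)
# pan: bluish vs cream
b=f[:,:,2]-f[:,:,0]; m=np.zeros(b.shape,bool);m[185:330,190:360]=True
pan=m&(b>3)&(f.sum(2)>330); print("pan",pan.sum(),rect(c,cv2.morphologyEx(pan.astype(np.uint8),cv2.MORPH_CLOSE,np.ones((25,25))),.07,True))
dark=m&(f.sum(2)<300)
dark[:, :215]=0; dark[:205]=0; dark[:, 335:]=0
n,l,s,_=cv2.connectedComponentsWithStats(dark.astype(np.uint8))
for i in range(1,n):
    if s[i,4]>200: print(s[i],rect(c,l==i,.086,True))
cv2.imwrite("pics/rib.png",cv2.resize(f[190:335,190:360,::-1].astype(np.uint8),None,fx=4,fy=4,interpolation=cv2.INTER_CUBIC))
d=capture("wrist");c=cam(d);print(get_state()["tool_pos"])
cv2.imwrite("pics/w2.png",d["frame"][:,:,::-1])
np.savez("w2.npz",f=d["frame"],K=c[0],e=c[1],A=c[2])
for n,h in(("lifter_grip",.06),("lifter",.004),("mat",.0),("tile",.022),("rack",0)):
    for t in tip_of("wrist",n): print(n,np.round(t["at"]),round(t["confidence"],2),plane(c,t["at"],h,True))
for n,h in(("mat",.004),("rack",.006),("tile",.03)):
    t=trace("wrist",n)
    if t: print(n,rect(c,t[0]["region"],h,True))
E
```

```text
clock: 4.32
tool_pos: [0.5252, -0.0167, 0.2001]
tool_rot: [-1.571, -0.0, 0.127]
contact_force: [0.3, 1.1, -0.5]
gripper_width: 0.0854
pan 12786 ([0.5554, 0.2641, 0.1382, 0.1388], 89.4)
[294 225  26  94 326] ([0.5525, 0.2995, 0.0094, 0.1124], 89.5)
[215 318  91  12 515] ([0.623, 0.2594, 0.0165, 0.103], 8.7)
[ 0.52587437 -0.01939613  0.19954725]
lifter_grip [386. 450.] 0.56 [0.77286099 0.26237737 0.06      ]
lifter [376. 457.] 0.93 [0.81442945 0.32212366 0.004     ]
lifter [ 32. 530.] 0.84 [0.29122712 0.26181537 0.004     ]
lifter [246. 275.] 0.63 [ 0.60038676 -0.01260146  0.004     ]
mat [207. 279.] 0.59 [ 0.55514582 -0.01352013  0.        ]
tile [232.  45.] 0.8 [ 0.61923634 -0.30541523  0.022     ]
rack [222.  88.] 0.69 [ 6.04973567e-01 -2.47711535e-01  5.55111512e-17]
mat ([0.557, -0.0126, 0.2991, 0.1202], 7.1)
rack ([0.6099, -0.2495, 0.1396, 0.2302], 9.6)
tile ([0.6148, -0.3046, 0.0938, 0.1011], 9.9)
```

View pics/rib.png

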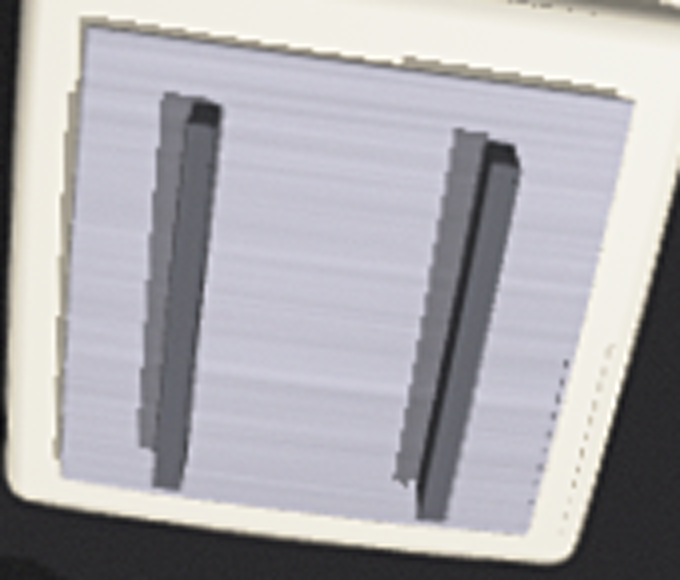

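View pics/w2.png

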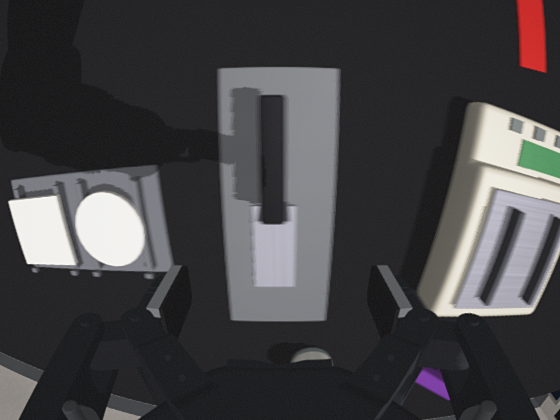

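```bash
python3 - <<'E'
from station import *
from h import *
def L(n): z=np.load(n);return (z["K"],z["e"],z["A"])
c=L("w1.npz")
P=lambda x,y:plane(c,(190+y/4,190+x/4),.086,True)[:2]
a=[P((190+219)/2,125),P(167.5,487.5)];b=[P(502.5,163),P(431.5,519)]
print("ribs",np.round(a+b,4).tolist(),"centre",np.mean(a+b,0),[np.degrees(np.arctan2(*(q[1]-q[0])[::-1])) for q in(a,b)])
c=L("w2.npz")
P=lambda x,y,z:plane(c,(y,x),z,True)[:2]
h=[P(274,96,.072),P(274,222,.072)];print("handle",h,h[1]-h[0],np.degrees(np.arctan2(*(h[1]-h[0])[::-1])))
w=[P(275.5,286.5,.007),P(277,207,.007)];print("blade",w,np.degrees(np.arctan2(*(w[0]-w[1])[::-1])))
d=capture("top");c=cam(d)
for x,y in((704,173),(687,70)): print("bay line",plane(c,(130+y/2.9,150+x/2.9),.022))
f=d["frame"].astype(int);m=np.zeros(f.shape[:2],bool);m[140:200,368:415]=1
m&=f.min(2)>225;print("tile white",rect(c,m,.03))
go(.5245,-.018,.053,7.4)
E
```

```text
ribs [[0.5015, 0.2294], [0.6101, 0.2278], [0.5018, 0.3014], [0.6108, 0.3013]] centre [0.55603858 0.26493889] [np.float64(-0.8273441716802158), np.float64(-0.05615045466544202)]
handle [array([ 0.44048756, -0.0325466 ]), array([ 0.54484105, -0.01945924])] [0.10435349 0.01308736] 7.148356277962912
blade [array([ 0.65095298, -0.00572046]), array([ 0.55300272, -0.01633954])] 6.187442801157343
bay line [ 0.56492311 -0.31382728  0.022     ]
bay line [ 0.66760873 -0.29844422  0.022     ]
tile white ([0.6177, -0.3048, 0.0895, 0.0915], 10.9)
clock 4.83 pos [ 0.5251 -0.0135  0.2006] rot deg [-9.00e+01 -2.00e-02  7.46e+00] -> shift [ -1.2 147.6  -4.4] turn 0.06
```

```bash

python3 -m creep '[[-1,[-4,30,-5],0],[-1,[-4,70,-5],0],[-1,[-4,110,-5],0],[-1,[-4,140,-5],0],[-1,[-4,148,-5],0]]'
python3 - <<'E'
from station import *
from h import *
d=capture("wrist")
cv2.imwrite("pics/w3.png",d["frame"][:,:,::-1])
go(.522,-.019,.052,7.2)
E
```

```text
clock: 5.45
tool_pos: [0.5205, -0.0192, 0.0509]
tool_rot: [-1.57, 0.003, 0.129]
contact_force: [1.0, -0.7, 0.5]
gripper_width: 0.0854
clock 5.5 pos [ 0.5209 -0.0194  0.0511] rot deg [-89.96   0.12   7.41] -> shift [ 1.1 -0.9  0.3] turn 0.21
```

View pics/w3.png

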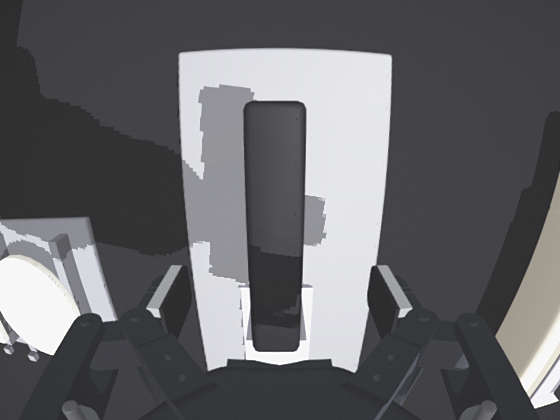

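The handle runs from (row 102, col 275) to (350, 276), between the pads at cols 180 and 378, so it is centred. Closing.

```bash

python3 -m creep '[[1,[0,0,0],0],[1,[0,0,0],0],[1,[0,0,0],0],[1,[0,0,0],0],[1,[0,0,0],0]]' 120
python3 -m creep '[[1,[0,0,0],0],[1,[0,-10,0],0],[1,[0,-30,0],0],[1,[0,-50,0],0],[1,[0,-60,0],0]]' 120
python3 - <<'E'
from station import *
from h import *
s=get_state();print(s["gripper_width"],s["contact_force"],s["wrist_torque"])
d=capture("wrist");c=cam(d)
cv2.imwrite("pics/w4.png",d["frame"][:,:,::-1])
np.savez("w4.npz",f=d["frame"],K=c[0],e=c[1],A=c[2])
for t in tip_of("wrist","lifter"): print(t)
D=[]
for n in("top","side"):
    d=capture(n);c=cam(d);np.savez(n+"4.npz",f=d["frame"],K=c[0],e=c[1],A=c[2])
    for t in tip_of(n,"lifter"): print(n,np.round(t["at"]),t["confidence"],plane(c,t["at"],.064))
go(.522,-.019,.2,7.2)
E
```

```text
clock: 6.12
tool_pos: [0.5222, -0.0202, 0.0532]
tool_rot: [-1.571, -0.001, 0.128]
contact_force: [-1.4, -0.6, 7.6]
gripper_width: 0.0203
clock: 6.75
tool_pos: [0.5222, -0.02, 0.1136]
tool_rot: [-1.571, -0.001, 0.129]
contact_force: [0.2, 1.1, -1.4]
gripper_width: 0.02
0.01999934588726033 [ 0.19275176  1.0745971  -1.38897761] [-0.03339091  0.08017301 -0.00694626]
{'at': [339.3, 277.9], 'confidence': 0.95}
top [102. 176.] 0.86 [0.80585752 0.30178119 0.064     ]
top [309. 382.] 0.75 [ 0.23463256 -0.2671043   0.064     ]
side [364. 204.] 0.84 [ 0.20123241 -0.30852265  0.064     ]
side [215. 158.] 0.82 [0.26616317 0.20410356 0.064     ]
side [222. 286.] 0.67 [ 0.5946225  -0.00647937  0.064     ]
side [155. 292.] 0.49 [0.76929834 0.25821925 0.064     ]
clock 7.05 pos [ 0.5212 -0.0199  0.1116] rot deg [-8.998e+01  7.000e-02  7.370e+00] -> shift [  0.8 -88.4   0.8] turn 0.17
```

View pics/w4.png

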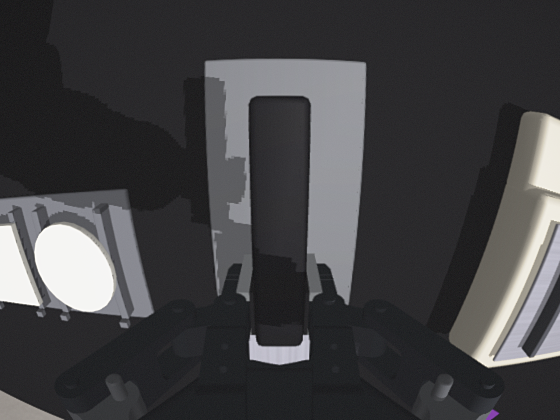

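```bash
python3 - <<'E'
from station import *
from h import *
def L(n): z=np.load(n);return (z["K"],z["e"],z["A"])
c=L("w4.npz");t=np.array([.5215,-.0199,.1125]);u=np.array([np.cos(.1287),np.sin(.1287)]);v=np.array([-u[1],u[0]])
p=plane(c,(97,280),t[2]+.019,True)[:2]-t[:2];print("rear rel tcp (expect -84)",p@u,p@v)
c=L("top4.npz");print("weight",plane(c,(212,438),.03),"jar",plane(c,(115,261),.04))
q=np.radians(9.3);U=np.array([np.cos(q),np.sin(q)]);B=np.array([.617,-.3045])
go(*(B-.2*U),.112,9.3)
E
```

```text
rear rel tcp (expect -84) -0.08287396378731231 -0.0006526878155784583
weight [ 0.50068787 -0.43848862  0.03      ] jar [0.77676227 0.06377552 0.04      ]
clock 7.05 pos [ 0.5212 -0.0199  0.1116] rot deg [-8.998e+01  7.000e-02  7.370e+00] -> shift [-1.414e+02 -3.000e-01 -3.013e+02] turn -1.93
```

```bash

python3 -m creep '[[1,[-30,0,-20],0],[1,[-60,0,-65],0],[1,[-90,0,-120],-1],[1,[-115,0,-175],-2],[1,[-130,0,-230],-2]]'
python3 -m creep '[[1,[-6,0,-45],0],[1,[-11,0,-65],0],[1,[-11,0,-71],0],[1,[-11,0,-71],0],[1,[-11,0,-71],0]]'
python3 - <<'E'
from station import *
from h import *
q=np.radians(9.3);U=np.array([np.cos(q),np.sin(q)]);B=np.array([.617,-.3045])
go(*(B-.2*U),.061,9.3)
d=capture("wrist");c=cam(d);np.savez("w5.npz",f=d["frame"],K=c[0],e=c[1],A=c[2]);a=d["frame"]
d=capture("top");c=cam(d);np.savez("top5.npz",f=d["frame"],K=c[0],e=c[1],A=c[2]);b=d["frame"]
d=capture("side");c=cam(d);np.savez("side5.npz",f=d["frame"],K=c[0],e=c[1],A=c[2]);s=d["frame"]
b=cv2.resize(b[130:245,320:460],(400,330),interpolation=cv2.INTER_CUBIC)
s=cv2.resize(s[215:355,240:410],(400,330),interpolation=cv2.INTER_CUBIC)
o=np.hstack([b,s]);cv2.imwrite("pics/m5.png",o[:,:,::-1])
for n in("tile","lifter"):
  for C in("top","side"):
    for t in tip_of(C,n): print(C,n,np.round(t["at"]),t["confidence"])
E
```

```text
clock: 7.68
tool_pos: [0.4209, -0.2662, 0.1119]
tool_rot: [-1.57, 0.001, 0.163]
contact_force: [0.9, 0.3, -1.0]
gripper_width: 0.0202
clock: 8.3
tool_pos: [0.4231, -0.3351, 0.1122]
tool_rot: [-1.57, 0.0, 0.165]
contact_force: [-0.0, -0.4, -1.7]
gripper_width: 0.0204
clock 8.3 pos [ 0.4231 -0.3351  0.1122] rot deg [-8.995e+01  2.000e-02  9.450e+00] -> shift [-3.7 51.2 -1.2] turn 0.15
top tile [171. 390.] 0.71
side tile [301. 351.] 0.86
side tile [277. 319.] 0.37
side tile [316. 317.] 0.21
top lifter [104. 173.] 0.86
top lifter [310. 381.] 0.8
top lifter [212. 400.] 0.65
top lifter [283. 192.] 0.63
side lifter [367. 205.] 0.77
side lifter [210. 160.] 0.71
side lifter [318. 316.] 0.59
```

View pics/m5.png

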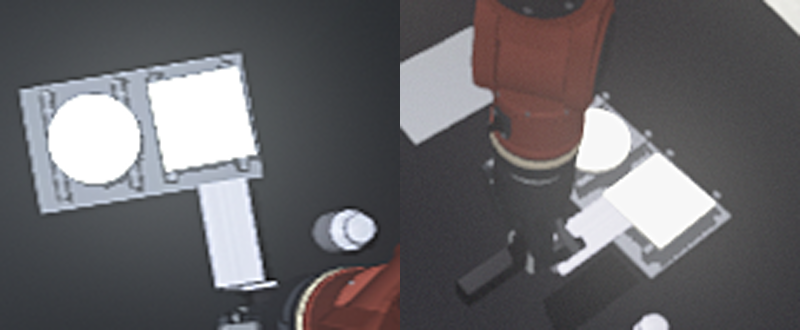

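```bash
python3 - <<'E'
from h import *
def L(n): z=np.load(n);return (z["K"],z["e"],z["A"])
c=L("top5.npz")
P=lambda x,y,z:plane(c,(130+y*115/330,320+x*140/400),z)[:2]
q=np.radians(9.4);U=np.array([np.cos(q),np.sin(q)]);V=np.array([-U[1],U[0]]);T=np.array([.4231,-.3351])
for n,x,y,z in(("tipL",199,184,.066),("tipR",246,180,.066),("backL",215,288,.066),("backR",262,287,.066),("ribL",170,178,.022),("ribR",246,165,.022),("stopL",153,80,.028),("stopR",229,62,.028),("tile bl",163,174,.03),("tile br",257,156,.03),("tile tl",147,83,.03),("tile tr",240,66,.03)):
    p=P(x,y,z);print(n,np.round(p,4),"in tool",np.round([(p-T)@U,(p-T)@V],4))
E
```

```text
tipL [ 0.548  -0.2926] in tool [0.1301 0.0215]
tipR [ 0.5519 -0.3378] in tool [ 0.1266 -0.0237]
backL [ 0.4484 -0.3066] in tool [0.0297 0.024 ]
backR [ 0.4495 -0.3515] in tool [ 0.0234 -0.0205]
ribL [ 0.558  -0.2758] in tool [0.1428 0.0364]
ribR [ 0.5712 -0.352 ] in tool [ 0.1433 -0.0409]
stopL [ 0.6556 -0.2586] in tool [0.2419 0.0375]
stopR [ 0.6738 -0.3348] in tool [ 0.2474 -0.0406]
tile bl [ 0.5612 -0.2669] in tool [0.1474 0.0447]
tile br [ 0.5793 -0.3606] in tool [ 0.1499 -0.0506]
tile tl [ 0.6522 -0.2521] in tool [0.2396 0.0445]
tile tr [ 0.6693 -0.3451] in tool [ 0.2413 -0.0501]
```

```bash

python3 -m creep '[[1,[-5,10,-2],0],[1,[-5,25,-2],0],[1,[-5,40,-2],0],[1,[-5,49,-2],0],[1,[-5,51,-2],0]]'
python3 - <<'E'
from station import *
from h import *
print(get_state()["contact_force"])
d=capture("side");c=cam(d);np.savez("side6.npz",f=d["frame"],K=c[0],e=c[1],A=c[2]);s=d["frame"]
s=cv2.resize(s[225:355,240:410],(780,596),interpolation=cv2.INTER_CUBIC);cv2.imwrite("pics/s6.png",s[:,:,::-1])
E
```

```text
clock: 9.28
tool_pos: [0.4181, -0.3389, 0.0604]
tool_rot: [-1.57, 0.001, 0.164]
contact_force: [0.1, -0.3, -1.4]
gripper_width: 0.0205
[ 0.09182938 -0.32358307 -1.35710545]
```

View pics/s6.png

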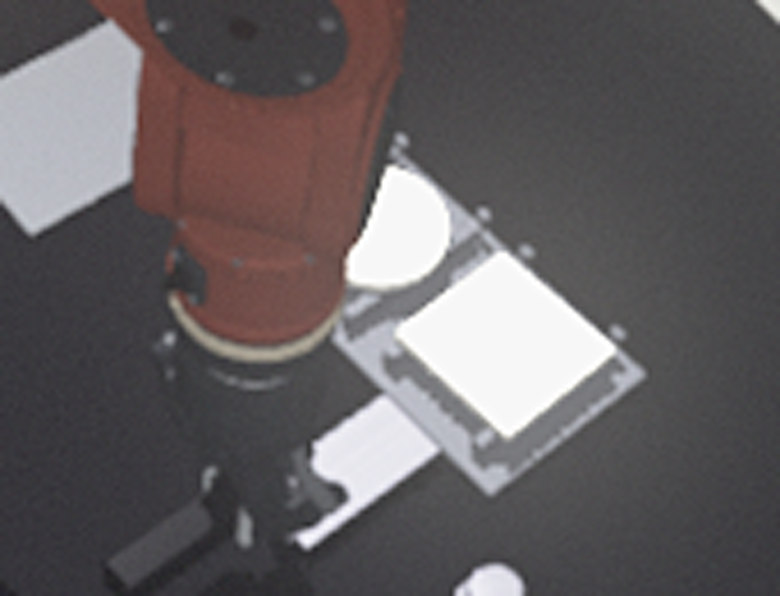

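The blade tip at (412, 421) lines up with the middle of the rib ends at (390, 357) and (490, 440). Inserting.

```bash

python3 -m creep '[[1,[10,0,0],0],[1,[25,0,0],0],[1,[40,0,0],0],[1,[50,0,0],0],[1,[55,0,0],0]]'
python3 -m creep '[[1,[10,0,0],0],[1,[30,0,0],0],[1,[48,0,0],0],[1,[59,0,0],0],[1,[61,0,0],0]]'
python3 - <<'E'
from station import *
from h import *
s=get_state();print(s["contact_force"],s["wrist_torque"])
d=capture("top");s=d["frame"];c=cam(d);np.savez("top7.npz",f=d["frame"],K=c[0],e=c[1],A=c[2])
a=cv2.resize(s[130:245,320:460],(400,330),interpolation=cv2.INTER_CUBIC)
d=capture("side");s=d["frame"]
s=cv2.resize(s[215:355,240:410],(400,330),interpolation=cv2.INTER_CUBIC);cv2.imwrite("pics/m7.png",np.hstack([a,s])[:,:,::-1])
E
```

```text
clock: 9.95
tool_pos: [0.4735, -0.3301, 0.0613]
tool_rot: [-1.571, 0.0, 0.164]
contact_force: [0.5, 0.1, -1.1]
gripper_width: 0.02
clock: 10.58
tool_pos: [0.5333, -0.3203, 0.0612]
tool_rot: [-1.571, 0.0, 0.164]
contact_force: [-0.6, 0.9, -1.6]
gripper_width: 0.02
[-0.58292844  0.90176576 -1.63333291] [0.00437392 0.09760633 0.02588114]
```

View pics/m7.png

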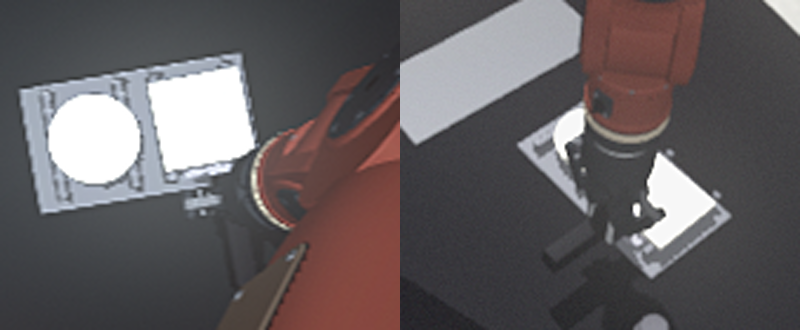

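```bash

python3 -m creep '[[1,[0,-3,0],0],[1,[0,-6,0],0],[1,[0,-9,0],0],[1,[0,-13,0],0],[1,[0,-19,0],0]]'
python3 -m creep '[[1,[0,-7,0],0],[1,[0,-15,0],0],[1,[0,-23,0],0],[1,[0,-29,0],0],[1,[0,-31,0],0]]'
python3 - <<'E'
from station import *
from h import *
s=get_state();print(s["contact_force"],s["wrist_torque"],s["tool_pos"])
d=capture("top");s=d["frame"];c=cam(d);np.savez("top8.npz",f=d["frame"],K=c[0],e=c[1],A=c[2])
a=cv2.resize(s[130:245,320:460],(400,330),interpolation=cv2.INTER_CUBIC)
d=capture("side");s=d["frame"]
s=cv2.resize(s[215:355,240:410],(400,330),interpolation=cv2.INTER_CUBIC);cv2.imwrite("pics/m8.png",np.hstack([a,s])[:,:,::-1])
E
```

```text
clock: 11.3
tool_pos: [0.5327, -0.3204, 0.0805]
tool_rot: [-1.571, 0.0, 0.164]
contact_force: [-0.6, -0.4, -2.6]
gripper_width: 0.0202
clock: 11.92
tool_pos: [0.5331, -0.3206, 0.1119]
tool_rot: [-1.571, -0.0, 0.164]
contact_force: [1.2, -0.8, -3.3]
gripper_width: 0.0204
[ 1.19413079 -0.75327204 -3.27258348] [-0.01849678  0.24076522 -0.00652517] [ 0.5330937  -0.32061528  0.11188154]
```

View pics/m8.png

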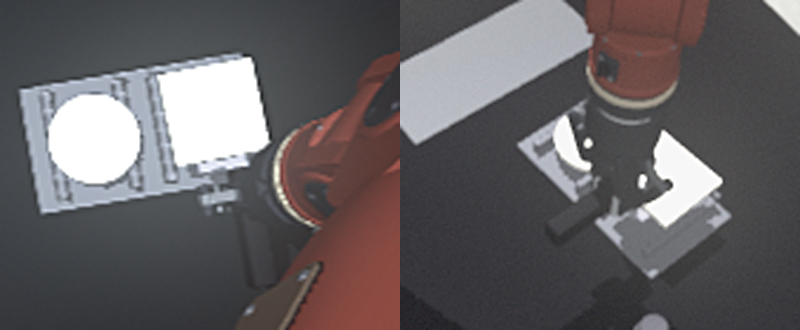

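The tile sits on the blade, clear of the rack, and the force matches lifter plus tile. Carrying it.

```bash

python3 -m creep '[[1,[0,-8,0],0],[1,[0,-25,0],0],[1,[0,-45,0],0],[1,[0,-62,0],0],[1,[0,-70,0],0]]'
python3 -m creep '[[1,[0,0,6],0],[1,[1,0,20],0],[1,[3,0,42],0],[1,[4,0,72],0],[1,[7,0,110],0]]'
python3 -m creep '[[1,[2,0,40],0],[1,[5,0,80],0],[1,[7,0,120],0],[1,[10,0,160],0],[1,[12,0,200],0]]'
python3 -m creep '[[1,[2,0,40],0],[1,[5,0,80],0],[1,[7,0,120],0],[1,[10,0,160],0],[1,[12,0,200],0]]'
python3 -m creep '[[1,[2,0,34],0],[1,[4,0,56],0],[1,[5,0,70],0],[1,[5,0,77],0],[1,[5,0,78],0]]'
python3 -m creep '[[1,[0,0,0],1],[1,[0,0,0],3],[1,[0,0,0],6],[1,[0,0,0],9],[1,[0,0,0],10]]'
python3 - <<'E'
from station import *
from h import *
s=get_state();print(s["contact_force"],s["wrist_torque"],s["tool_pos"])
go(.473,.2655,.165,-.5)
d=capture("top");s=d["frame"];c=cam(d);np.savez("top9.npz",f=d["frame"],K=c[0],e=c[1],A=c[2])
f=s.astype(int);m=np.zeros(f.shape[:2],bool);m[110:250,130:260]=1
for th in(225,240): mm=m&(f.min(2)>th);print(rect(c,mm,.144))
a=cv2.resize(s[120:260,140:310],(400,330),interpolation=cv2.INTER_CUBIC)
d=capture("side");s=d["frame"];c=cam(d);np.savez("side9.npz",f=d["frame"],K=c[0],e=c[1],A=c[2])
s=cv2.resize(s[100:240,150:320],(400,330),interpolation=cv2.INTER_CUBIC);cv2.imwrite("pics/m9.png",np.hstack([a,s])[:,:,::-1])
for C in("top9.npz","side9.npz"):
  z=np.load(C)
  for t in trace(C[:-5],"tile"): print(C,t["at"],t["confidence"],rect((z["K"],z["e"],z["A"]),t["region"],.144))
E
```

```text
clock: 12.65
tool_pos: [0.5335, -0.3209, 0.1833]
tool_rot: [-1.573, -0.002, 0.164]
contact_force: [0.2, 0.3, -2.7]
gripper_width: 0.0201
clock: 13.28
tool_pos: [0.5212, -0.2086, 0.1809]
tool_rot: [-1.57, 0.001, 0.163]
contact_force: [0.7, -0.1, -3.0]
gripper_width: 0.0206
clock: 13.9
tool_pos: [0.4999, -0.0089, 0.1811]
tool_rot: [-1.57, 0.0, 0.164]
contact_force: [1.1, 0.5, -3.1]
gripper_width: 0.0201
clock: 14.52
tool_pos: [0.4787, 0.1899, 0.1811]
tool_rot: [-1.57, 0.001, 0.164]
contact_force: [0.8, 0.2, -3.5]
gripper_width: 0.0203
clock: 15.15
tool_pos: [0.4723, 0.2655, 0.1812]
tool_rot: [-1.571, 0.0, 0.164]
contact_force: [0.8, -0.9, -2.5]
gripper_width: 0.02
clock: 15.78
tool_pos: [0.4728, 0.2652, 0.1813]
tool_rot: [-1.571, -0.0, -0.013]
contact_force: [0.2, -0.5, -2.7]
gripper_width: 0.0202
[ 0.15884622 -0.50656583 -2.73213728] [-0.01783516  0.21725299 -0.04621785] [0.47281902 0.26517417 0.18133742]
clock 15.78 pos [0.4728 0.2652 0.1813] rot deg [-90.    -0.    -0.76] -> shift [ 0.2 16.3  0.3] turn -0.26
([0.5592, 0.2464, 0.1619, 0.141], 88.9)
([0.5658, 0.2471, 0.1604, 0.1278], 88.9)
top9.npz [189.8, 177.1] 0.58 ([0.5586, 0.2655, 0.0935, 0.0928], 0.8)
side9.npz [158.5, 239.7] 0.65 ([0.5576, 0.2572, 0.1052, 0.0933], 89.2)
```

The picture limit is reached, so I continue on numbers. The top-view tile is at (.5586, .2655) with yaw 0.8°, against a carrier at (.556, .265). I'm lowering with a 2 mm backward correction.

```bash

python3 -m creep '[[1,[0,8,0],0],[1,[-1,20,0],0],[1,[-2,32,0],0],[1,[-2,40,0],0],[1,[-2,44,0],0]]'
python3 -m creep '[[1,[0,1,0],0],[1,[0,2,0],0],[1,[0,3,0],0],[1,[0,4,0],0],[1,[0,5,0],0]]'
python3 -m creep '[[1,[0,1,0],0],[1,[0,2,0],0],[1,[0,3,0],0],[1,[0,4,0],0],[1,[0,5,0],0]]'
python3 - <<'E'
from station import *
from h import *
s=get_state();print(s["contact_force"],s["wrist_torque"],s["tool_pos"])
for C in("top","side"):
  d=capture(C);c=cam(d)
  for t in trace(C,"tile"): print(C,np.round(t["at"]),t["confidence"],rect(c,t["region"],.094))
E
```

```text
clock: 16.6
tool_pos: [0.4704, 0.2655, 0.1366]
tool_rot: [-1.571, 0.001, -0.011]
contact_force: [-0.6, -0.1, -3.1]
gripper_width: 0.0202
clock: 17.23
tool_pos: [0.4707, 0.2656, 0.1324]
tool_rot: [-1.571, -0.0, -0.011]
contact_force: [-0.2, 0.2, -2.5]
gripper_width: 0.0203
clock: 17.85
tool_pos: [0.4707, 0.2656, 0.1273]
tool_rot: [-1.571, -0.0, -0.011]
contact_force: [0.2, 0.3, -1.2]
gripper_width: 0.0199
[ 0.17766376  0.31785877 -1.22128465] [-0.00065932  0.01828203 -0.03163976] [0.47070469 0.26556076 0.12727693]
top [191. 186.] 0.75 ([0.557, 0.2662, 0.0898, 0.0892], 0.8)
side [170. 240.] 0.97 ([0.5548, 0.2594, 0.09, 0.0941], 1.6)
```

```bash

python3 -m creep '[[1,[0,0,0],0],[1,[0,0,0],0],[1,[0,0,0],0],[1,[0,0,0],0],[1,[0,0,0],0]]'
python3 -c "
from station import *
for i in range(5):
    s=get_state();print(s['contact_force'].round(2),s['wrist_torque'].round(3));capture('wrist')"
python3 -m creep '[[1,[0,-1,0],0],[1,[0,-1,0],0],[1,[0,-1,0],0],[1,[0,-1,0],0],[1,[0,-1,0],0]]'
python3 -c "
from station import *
for i in range(5):
    s=get_state();print(s['contact_force'].round(2),s['wrist_torque'].round(3));capture('wrist')"
```

```text
clock: 18.68
tool_pos: [0.4707, 0.2655, 0.1273]
tool_rot: [-1.571, 0.0, -0.011]
contact_force: [-0.3, -0.4, -1.6]
gripper_width: 0.0204
[-0.31 -0.38 -1.57] [0.046 0.05  0.02 ]
[-0.54  0.49 -2.48] [-0.027  0.095 -0.016]
[ 0.3  -0.42 -1.9 ] [-0.003  0.072  0.011]
[-0.46 -0.18 -1.22] [-0.002  0.083 -0.008]
[-0.68 -0.66 -0.59] [ 0.014  0.075 -0.019]
clock: 19.55
tool_pos: [0.4707, 0.2656, 0.1283]
tool_rot: [-1.571, -0.0, -0.011]
contact_force: [0.4, 0.8, -1.0]
gripper_width: 0.0202
[ 0.35  0.81 -1.04] [-0.027  0.037 -0.008]
[ 0.74  0.27 -1.56] [-0.015  0.091  0.016]
[ 0.38 -0.36 -1.73] [-0.055  0.057 -0.006]
[ 0.38  0.37 -1.31] [-0.025  0.013 -0.02 ]
[-0.04 -0.26 -1.06] [ 0.01   0.073 -0.006]
```

```bash

python3 -m creep '[[1,[-3,2,0],0],[1,[-10,2,0],0],[1,[-22,2,0],0],[1,[-38,2,0],0],[1,[-55,2,0],0]]'
python3 -m creep '[[1,[-20,0,0],0],[1,[-40,0,0],0],[1,[-58,0,0],0],[1,[-70,0,0],0],[1,[-75,0,0],0]]'
python3 - <<'E'
from station import *
from h import *
for i in range(2):
  for C in("top","side"):
    d=capture(C);c=cam(d)
    cv2.imwrite(f"pics/{C}10.png",d["frame"][:,:,::-1])
    for t in trace(C,"tile"): print(C,np.round(t["at"]),round(t["confidence"],2),rect(c,t["region"],.094))
q=np.radians(7.1)
go(.345,.2,.19,7.1)
E
```

```text
clock: 20.42
tool_pos: [0.4142, 0.2661, 0.1263]
tool_rot: [-1.571, 0.0, -0.011]
contact_force: [-0.1, 0.6, -1.5]
gripper_width: 0.0201
clock: 21.05
tool_pos: [0.3401, 0.2671, 0.1265]
tool_rot: [-1.571, -0.0, -0.011]
contact_force: [-0.1, 0.3, -0.9]
gripper_width: 0.02
top [191. 184.] 0.55 ([0.557, 0.2675, 0.0898, 0.0919], 0.8)
side [171. 238.] 0.56 ([0.5548, 0.2596, 0.09, 0.095], 1.6)
top [190. 186.] 0.8 ([0.5569, 0.2662, 0.0895, 0.0892], 0.8)
side [169. 236.] 0.83 ([0.5544, 0.2607, 0.0922, 0.1003], 0.7)
side [277. 322.] 0.67 ([0.5647, -0.2402, 0.0842, 0.0821], 61.5)
clock 21.45 pos [0.341  0.267  0.1263] rot deg [-90.    -0.    -0.65] -> shift [  4.7 -63.7 -66.9] turn -7.75
```

```bash

python3 -m creep '[[1,[0,-10,0],0],[1,[0,-30,0],0],[1,[0,-50,0],0],[1,[0,-62,0],0],[1,[0,-64,0],0]]'
python3 -m creep '[[1,[6,0,-10],0],[1,[22,0,-34],0],[1,[46,0,-70],0],[1,[70,0,-108],0],[1,[95,0,-146],0]]'
python3 -m creep '[[1,[25,0,-38],0],[1,[50,0,-77],0],[1,[72,0,-110],-2],[1,[85,0,-132],-5],[1,[90,0,-139],-8]]'
python3 -c "
from h import *
go(.5222,-.0202,.0532,7.4)"
```

```text
clock: 22.08
tool_pos: [0.3411, 0.2672, 0.1911]
tool_rot: [-1.57, -0.001, -0.011]
contact_force: [-0.3, -0.1, -1.5]
gripper_width: 0.0203
clock: 22.7
tool_pos: [0.4344, 0.118, 0.1896]
tool_rot: [-1.571, 0.001, -0.011]
contact_force: [-0.0, 0.3, -0.7]
gripper_width: 0.0205
clock: 23.32
tool_pos: [0.5226, -0.0223, 0.1892]
tool_rot: [-1.571, 0.002, 0.128]
contact_force: [0.3, 0.1, -1.6]
gripper_width: 0.0204
clock 23.32 pos [ 0.5226 -0.0223  0.1892] rot deg [-90.     0.09   7.35] -> shift [  0.  136.    2.1] turn -0.05
```

```bash

python3 -m creep '[[1,[0,20,2],0],[1,[0,60,2],0],[1,[0,100,2],0],[1,[0,122,2],0],[1,[0,129,2],0]]'
python3 -m creep '[[1,[0,2,0],0],[1,[0,4,0],0],[1,[0,6,0],0],[1,[0,7,0],0],[1,[0,7,0],0]]'
python3 -c "
from h import *
go(.5222,-.0202,.0532,7.4)"
```

```text
clock: 23.95
tool_pos: [0.5207, -0.0185, 0.0594]
tool_rot: [-1.57, 0.004, 0.128]
contact_force: [0.6, -0.1, -2.0]
gripper_width: 0.0199
clock: 24.58
tool_pos: [0.5224, -0.018, 0.0545]
tool_rot: [-1.571, -0.0, 0.129]
contact_force: [0.4, 0.7, -2.1]
gripper_width: 0.0208
clock 24.57 pos [ 0.5224 -0.018   0.0545] rot deg [-9.00e+01 -1.00e-02  7.38e+00] -> shift [-0.4  1.3 -2.1] turn -0.02
```

Still no contact, so I lower in half-millimetre steps until the force shows it.

```bash

python3 -m creep '[[1,[0,0.5,0],0],[1,[0,0.8,0],0],[1,[0,1,0],0],[1,[0,1.2,0],0],[1,[0,1.5,0],0]]'
python3 -m creep '[[1,[0,0.5,0],0],[1,[0,0.8,0],0],[1,[0,1,0],0],[1,[0,1,0],0],[1,[0,1,0],0]]'
```

```text
clock: 25.2
tool_pos: [0.5222, -0.0181, 0.0532]
tool_rot: [-1.571, 0.0, 0.129]
contact_force: [-4.1, 0.3, 9.7]
gripper_width: 0.0201
clock: 25.82
tool_pos: [0.5221, -0.0181, 0.0531]
tool_rot: [-1.571, -0.0, 0.129]
contact_force: [-8.5, 0.3, 19.8]
gripper_width: 0.0203
```

```bash

python3 -m creep '[[1,[0,-1,0],0],[1,[0,-1,0],0],[0.3,[0,-1,0],0],[-0.2,[0,-1,0],0],[-1,[0,-1,0],0]]'
python3 -m creep '[[-1,[0,0,0],0],[-1,[0,0,0],0],[-1,[0,0,0],0],[-1,[0,0,0],0],[-1,[0,0,0],0]]'
python3 -c "from station import *;print(get_state()['gripper_width'])"
python3 -m creep '[[-1,[0,-10,0],0],[-1,[0,-35,0],0],[-1,[0,-80,0],0],[-1,[0,-130,0],0],[-1,[0,-150,0],0]]'
python3 - <<'E'
from station import *
from h import *
np.set_printoptions(precision=4,suppress=True)
d=capture("wrist");c=cam(d);cv2.imwrite("pics/w11.png",d["frame"][:,:,::-1])
for t in tip_of("wrist","lifter"): print("lifter",t["confidence"],plane(c,t["at"],.004,True))
for t in tip_of("wrist","lifter_grip"): print("grip",t["confidence"],plane(c,t["at"],.06,True))
for t in trace("wrist","mat")[:1]: print("mat",rect(c,t["region"],.004,True))
f=d["frame"].astype(int)
for C in("top","side"):
  d=capture(C);c=cam(d)
  for n,h in(("tile",.094),("disc",.03)):
    for t in trace(C,n): print(C,n,round(t["confidence"],2),rect(c,t["region"],h))
go(.4,-.02,.25,7.4)
E
```

```text
clock: 26.45
tool_pos: [0.5223, -0.018, 0.0527]
tool_rot: [-1.571, 0.0, 0.129]
contact_force: [-0.7, 0.8, -0.4]
gripper_width: 0.0653
clock: 27.08
tool_pos: [0.5223, -0.018, 0.0528]
tool_rot: [-1.571, 0.0, 0.129]
contact_force: [-0.3, 0.4, 0.0]
gripper_width: 0.0856
0.08556709471487904
clock: 27.7
tool_pos: [0.5236, -0.0182, 0.2066]
tool_rot: [-1.572, -0.004, 0.129]
contact_force: [0.5, -0.4, 0.1]
gripper_width: 0.0853
lifter 0.97 [0.8185 0.3198 0.004 ]
lifter 0.85 [ 0.6004 -0.0113  0.004 ]
lifter 0.7 [0.2869 0.2638 0.004 ]
lifter 0.56 [0.5922 0.3595 0.004 ]
grip 0.85 [ 0.5228 -0.0196  0.06  ]
grip 0.7 [0.7752 0.2641 0.06  ]
mat ([0.5571, -0.0122, 0.3, 0.1212], 7.0)
top tile 0.58 ([0.5559, 0.2664, 0.092, 0.0949], 0.1)
top disc 0.7 ([0.5973, -0.2046, 0.0683, 0.0861], 89.4)
side tile 0.88 ([0.5552, 0.2595, 0.0941, 0.0973], 1.6)
side disc 0.96 ([0.5963, -0.2026, 0.0898, 0.0867], 37.8)
clock 28.2 pos [ 0.5218 -0.018   0.202 ] rot deg [-89.98   0.08   7.37] -> shift [-121.1  -47.8   13.6] turn -0.03
```

```bash
python3 -c "
from station import *
print(get_state()['joint_vel'].round(4));print(hand_in())"
```

```text
[ 0.0015 -0.004   0.0057  0.0003 -0.001  -0.0004]
the job is handed in; nothing more can be done
None
```

The job is handed in, at about 28 s on the robot's clock; `hand_in()` gave no verdict. I gripped the steel lifter, lifted the tile from the rack and carried it level to the balance. There I set it on the pan ribs, drew the blade out and laid the lifter back on its mat.

What the last checks showed:
- **Tile:** about 2–3 mm from the measured carrier point (.556, .265), square to about 1–2°. The top view put it at (.556, .266). The side view put it at (.555, .260), and that view read y about 5 mm low elsewhere too.
- **Lifter:** origin about 43 mm to +x of the mat centre and about 4 mm off its centre line, along it to about 0.5°.
- **Disc:** the side view agrees with its start to 2 mm. The top view read y about 8 mm off, but the disc was partly hidden by the arm there.
- **Robot:** gripper open, arm raised clear and at rest, with no force beyond sensor noise.

What I could not check:
- **Pictures:** the 12-picture limit was used up before the placing, so that and everything after were checked by numbers only.
- **Flatness:** I did not measure whether the lifter lies flat; it was let go about 1 mm after it pressed on the mat.
- **Bystanders:** I did not re-measure the jar, beaker and weight.

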